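# Open the braced almond jar

### The arm

A 7-joint arm with a two-finger parallel gripper is mounted at the origin on the work surface. World frame = base frame: x ahead of the robot, y to its left, z up, the work surface at z = 0. Lengths are in m, angles in rad, forces in N, time in s.
With the tool pointing down it reaches from about 0.425 to 0.875 m from the base axis. Payload 4.7 kg.
Tool frame: the origin (TCP) lies at the very end of the fingers, on their centre line; the grasp point (between the pads) lies 19 mm behind it; z points along the fingers, y is the line along which they close (so a half turn about z gives the same grasp; the last joint's range is limited). The gripper opens to 87 mm and grips with 3 to 60 N. Pads are 19 mm wide; open, the fingers measure 117 mm over their backs; the gripper's body (75 mm by 190 mm) begins 51 mm behind the grasp point.
Start: joints at [1.231, 0.321, -0.07, 1.45, 0.023, 1.371, -0.057], TCP at [0.225, -0.61, 0.195] pointing down, gripper open.
Joint ranges: [-2.86, 2.86], [-0.3, 2.09], [-1.38, 1.24], [0.06, 2.45], [-1.56, 4.7], [0.09, 2.05], [-2.69, 2.69]. Speed limits (rad/s): [2.57, 2.57, 3.14, 3.14, 3.14, 3.14, 3.14].

### API

Orientations are given as a rotation vector (axis times angle).
In Python, from bench import ctrl gives the robot as it stands.
- The arm moves only by the shell command python3 -m jog 'ROWS' [FORCE]. ROWS is JSON, a list that holds one entry, the list of rows, each a list of 7 numbers: the shift along the tool's x, y, z in mm, then the turn, a rotation vector about the tool's x, y, z in degrees, then the finger opening in mm, from 0 to 87. A call has 1 to 10 rows; each row is the pose to reach, as a shift and turn from the pose commanded when the call began, along the tool's axes at that moment; what a row does not reach only later rows make up. A row lasts 1/10 s, in which the tool goes at most 50 mm and 8.59 degrees, less where a joint would pass 70% of its speed; a pose out of reach is approached as far as the arm can. A call with a gripper value outside its range is refused whole. The fingers move at their own pace and stop on an object; FORCE is the grip in N (left out, the last holds). Time passes only in rows, so rows that repeat a pose let the fingers close. It gives the time, the measured TCP pose, the force, the opening and the grip force at its end, in the units of the state.
- ctrl.get_state(): the state, without advancing time (a new reading comes with each control period).
- ctrl.get_image(name): name is "side" or "top"; returns a dict with "image" (400x640x3 uint8, red, green, blue), "depth" (400x640 float32, m along the optical axis (not along the pixel's ray), 0 where there is no reading), "fov_y" (degrees; the focal length in pixels is half the picture's height over the tangent of half this angle, whatever the lens; pixels are square), "cx", "cy" (the principal point, pixels), "rvec" (rotation vector, rad) and "tvec" (3), from world to camera coordinates, as OpenCV has them. Camera axes: x right, y down, z forward; pixel columns grow to the right and rows downward; lengths in m; the calibration is good to about 2 mm. A picture is of the moment at which its call begins.
- ctrl.close_job(): hands the job in; it is judged then, once.
The state is a dict: "time": time; "joint_positions": joint angles; "qd": joint speeds; "joint_torque": joint torques, N m; "position": TCP position; "tool_rot": TCP orientation; "ft_force": force on the tool from outside, world axes, zero at the start; "torque": the same for the moment, N m; "grip_width": opening from 0.0 (shut) to 1.0 (fully open); "grip_force": force on a finger pad.
Only numpy, scipy, OpenCV 4.12 (cv2) and the standard library are available. Lean on these libraries where they do the work, as an engineer would, in place of code of your own. Each camera call takes 0.05 s, during which the arm holds its last target. There are 200 camera calls.

### The job

Stand the square almond jar, lid on, down between the two rails of the wooden brace so that it cannot spin, then unscrew its tight lid anticlockwise (seen from above), turning only until its threads let go, a bit under a quarter turn. Raise the freed lid straight up and finish while still holding it level and still about 2 cm above the jar's mouth, with the jar left standing in the brace; do not put the lid down or let go. Leave the other things on the table where they are and do not tip the jar over.

Things in the scene. Friction and masses are not known exactly. Their poses are not given: they have to be found in the camera images.
- jar: Square clear-glass jar full of almonds, 0.4 to 0.7 kg, loose, upright. Body 62 x 62 mm, 78 mm high, short shoulder, round neck 41 mm wide; mouth 110 mm above the underside. Origin: centre of the underside, z up, x and y square to the sides (any side may face a rail). Unbraced it just spins with its lid. Pose readable while the lid is held. Can be lifted by its lid.
- lid: Round knurled aluminium lid on the square jar, 60 mm across, 24 mm high, 50 g. Origin: centre of its lower edge, z up. Screwed on, its lower edge is 95 mm and its top 119 mm above the jar's underside. Stiff: 0.3 to 0.7 N m. It always comes free after 80 degrees anticlockwise (needs 54 to 72); turning it more than 114 degrees before lifting may be too far.
- mouth (a point): Centre of the jar's mouth, on the jar's axis, 110 mm above its underside.
- lid_mark (a point): Outer end of the dark dash on the lid's top rim: 30 mm from the lid's axis along the lid's +x, 24 mm above its lower edge. Seen from above, the lid's x starts 4 to 22 degrees clockwise of the jar's x; the lid is free once it is 50 degrees anticlockwise of the jar's x, too far beyond 112.
- seal (a joint): Springy rubber seal ring in the jar's neck, in m: near 0 while the lid is screwed tight (it presses the lid up with about 14 N), up to 0.003 when the lid has let go and been raised.
- brace: Wooden brace fixed to the table: board 150 x 110 mm, 8 mm thick, with two rails 130 mm long along its x, up to 44 mm above the table. Gap between the rails 68 mm, flared above 30 mm height, open at both ends. Origin: centre of the board's underside, midway between the rails, z up. The jar goes down on the board, two sides parallel to the rails, within 45 mm of the middle.
- round_jar: Bystander: round glass jar of walnuts, 62 mm wide, 82 mm high, with a similar lid. Origin under its centre.
- bowl: Bystander: small steel bowl of walnuts, 100 mm wide, 50 mm high.
- bottle: Bystander: clear water bottle, 64 mm wide, 190 mm high.
- mug: Bystander: glass mug, 76 mm wide, 85 mm high.
- walnut0: Bystander: loose walnut kernel, 23 mm.
- walnut1: Bystander: loose walnut kernel, 23 mm.
- spoon: Bystander: steel spoon lying flat.
There are look-alikes about, which are no part of the job. Of the things like the lid, leave any that is green or pink; of the rest the smaller one is meant.

How it is judged:
On the way, in this order (a step that is already met when the one before it is completed fails the run):
1. the jar stands on the brace's board between the rails, its lid still screwed on (y of jar in the frame of brace between -0.006 and 0.006 m and x of jar in the frame of brace between -0.045 and 0.045 m and z of jar in the frame of brace below 0.012 m and angle between jar's own z axis and vertical below 0.07 rad and z of lid in the frame of jar below 0.1 m and linear speed of jar below 0.03 m/s), for 0.2 s.
2. with the jar in the brace, the lid has come off its threads and is raised in the fingers (y of jar in the frame of brace between -0.006 and 0.006 m and x of jar in the frame of brace between -0.045 and 0.045 m and z of jar in the frame of brace below 0.012 m and angle between jar's own z axis and vertical below 0.07 rad and z of lid in the frame of jar above 0.106 m and contact force between the fingers and lid above 1 N), for 0.1 s.
At the end, for the whole second after the job is handed in: Jar on the brace board between the rails (6 mm of the midline, 45 mm of the middle, 4 mm of the board, upright within 4 degrees). Lid held by the fingers alone, at rest, clear of the jar, lower edge 3 to 45 mm above the mouth, within 18 mm of its axis, level within 11 degrees (y of jar in the frame of brace between -0.006 and 0.006 m and x of jar in the frame of brace between -0.045 and 0.045 m and z of jar in the frame of brace below 0.012 m and angle between jar's own z axis and vertical below 0.07 rad and z of lid in the frame of jar between 0.113 and 0.155 m and horizontal distance between lid and mouth below 0.018 m and angle between lid's own z axis and vertical below 0.2 rad and contact force between the fingers and lid above 1 N and contact force between lid and jar below 0.1 N and contact force between lid and brace below 0.1 N and linear speed of each of lid, jar below 0.03 m/s); the arm keeps its last pose, push and grip.
It fails at once if the lid is turned on past its release, more than 112 degrees from the jar's x, while still on the neck (horizontal distance between lid and mouth below 0.006 m and z of lid in the frame of jar below 0.102 m and x of lid_mark in the frame of jar below -0.0125 m).
It fails at once if the jar is tipped over (angle between jar's own z axis and vertical above 0.6 rad).
It fails at once if a bystander is pushed more than 3 cm from its place (distance of any of round_jar, bowl, bottle, mug, walnut0, walnut1, spoon from where it was at the start of the episode above 0.03 m).
It also fails if it takes over 48 s, if anything falls off the work surface, if the arm or the gripper's body presses on something with over 40 N, if the wrist force passes 120 N, or if a joint passes its speed limit or range.

## Working session

There is one attempt and no reset: what is moved stays moved. The work goes in short steps, Python scripts to look and compute and a shell command to move; the robot and the scene stay as the last step left them, time stands still between calls to the robot, and variables do not carry over. Pictures are saved under pics/ and viewed, at most 10 in all, crops included, and the job is handed in when it is done.

```bash
ls; mkdir -p pics; cat > h.py <<'E'
import numpy as np, cv2
from bench import ctrl
def grab(n):
    d=ctrl.get_image(n); R=cv2.Rodrigues(np.array(d["rvec"],float))[0]; t=np.array(d["tvec"],float)
    dep=d["depth"]; h,w=dep.shape; f=h/2/np.tan(np.radians(d["fov_y"])/2)
    v,u=np.mgrid[:h,:w]; P=np.stack([(u-d["cx"])/f*dep,(v-d["cy"])/f*dep,dep],-1)
    W=(P-t)@R; W[dep==0]=np.nan
    return d["image"],W,dict(R=R,t=t,f=f,cx=d["cx"],cy=d["cy"])
def proj(c,p):
    q=c["R"]@np.array(p)+c["t"]; return c["f"]*q[0]/q[2]+c["cx"],c["f"]*q[1]/q[2]+c["cy"]
def save(n,im,s=1): cv2.imwrite("pics/"+n,cv2.resize(im[...,::-1],None,fx=s,fy=s,interpolation=cv2.INTER_CUBIC))
E
python3 - <<'E'
from h import *
for n in("top","side"):
    im,W,c=grab(n); save(n+"0.png",im,1.25); np.savez(n+"0.npz",im=im,W=W); print(n,-c["R"].T@c["t"],c["f"])
s=ctrl.get_state(); print(s)
E
```

```text
pics
top [0.47802298 0.05015501 1.37417762] 518.1483382179329
side [ 0.29944268 -0.54397974  0.89867637] 443.1523226629472
{'time': 0.1, 'joint_positions': array([ 1.2311369 ,  0.32174846, -0.07010873,  1.45157294,  0.02258246,
        1.37080534, -0.05692369]), 'qd': array([-1.03520444e-03, -4.04164909e-04,  1.90360210e-03, -4.52056905e-03,
        1.33106796e-03,  7.76576909e-04, -3.12334667e-05]), 'joint_torque': array([ 1.02140400e-04, -4.92569911e+01, -4.05691797e-01, -3.13397777e+01,
       -6.41673035e-02,  3.95473419e-02,  7.82141251e-05]), 'position': array([ 0.22495664, -0.60923748,  0.19356138]), 'tool_rot': array([-3.09088999e+00, -5.52527701e-01,  5.90399809e-04]), 'ft_force': array([ 0.30359115, -0.11039814, -0.03061949]), 'torque': array([ 0.00125935, -0.02650961,  0.02861611]), 'grip_force': 0.0, 'grip_width': 1.0014229954669556}
```

View pics/top0.png

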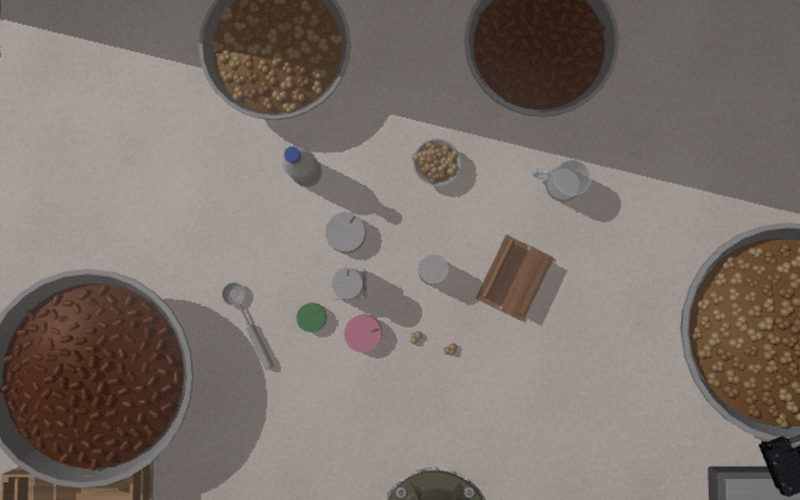

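View pics/side0.png

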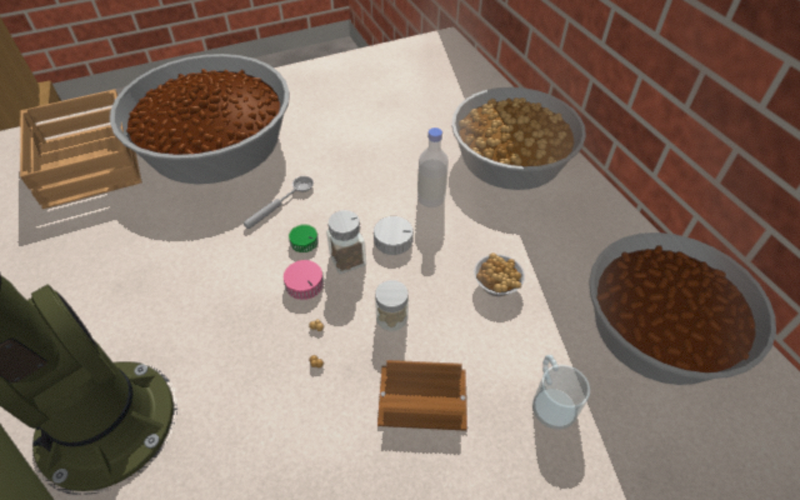

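The top picture shows these grey lid-like things: the jar with a lid at (348,284), a larger loose lid at (345,232) and the round jar at (433,270). The green lid is at (311,317) and the pink one at (363,333). By the description I choose (348,284), which the side view shows as a square jar with almonds at (345,240). The brace is at (515,278).

```bash
python3 - <<'E'
from h import *
z=np.load("top0.npz"); im,W=z["im"],z["W"]
def px(u,v): return int(v/1.25),int(u/1.25)
for n,u,v in[("jar",348,284),("biglid",345,232),("round",433,270),("green",311,317),("pink",363,333),("bottle",292,155),("bowl",437,162),("mug",568,180),("w0",416,338),("w1",451,349),("spoon",233,293)]:
    r,c=px(u,v); p=W[r,c]; print(n,p.round(3))
    if n in("jar","biglid","round"):
        m=np.abs(W[...,2]-p[2])<.006; m&=np.hypot(W[...,0]-p[0],W[...,1]-p[1])<.06
        a=W[m][:,:2].astype(np.float32); print("  circle",cv2.minEnclosingCircle(a), np.nanmedian(W[m][:,2]),m.sum())
        if n=="jar":
            dark=m&(im.sum(-1)<np.median(im[m].sum(-1))*.75); d=W[dark][:,:2]; print("  mark px",dark.sum(),d.mean(0), d)
# brace: rails top ~0.044
r,c=px(515,278)
m=np.hypot(W[...,0]-W[r,c][0],W[...,1]-W[r,c][1])<.12; 
print("brace z hist",np.histogram(W[m][:,2],bins=np.arange(-.01,.06,.005)))
k=m&(W[...,2]>.035)&(W[...,2]<.055); n,l=cv2.connectedComponents(k.astype(np.uint8))
for i in range(1,n):
    if (l==i).sum()>30: print((l==i).sum(),cv2.minAreaRect(W[l==i][:,:2].astype(np.float32)*1000),W[l==i].mean(0))
print("all",cv2.minAreaRect(W[k][:,:2].astype(np.float32)*1000))
m2=m&(W[...,2]>.004);print("board",cv2.minAreaRect(W[m2][:,:2].astype(np.float32)*1000))
r,c=px(348,284); a=cv2.resize(im[r-30:r+40,c-30:c+40],None,fx=5,fy=5,interpolation=cv2.INTER_CUBIC)
s=np.load("side0.npz")["im"]; b=cv2.resize(s[155:225,240:310],None,fx=5,fy=5,interpolation=cv2.INTER_CUBIC)
save("crop1.png",np.hstack([a,b]))
E
```

```text
jar [0.496 0.168 0.117]
  circle ((0.49732983112335205, 0.1696598082780838), 0.030875585973262787) 0.1185817273855275 460
  mark px 15 [0.49813933 0.15078198] [[0.52289442 0.16773298]
 [0.52046883 0.16773673]
 [0.5181935  0.16818009]
 [0.51564196 0.16781439]
 [0.51321734 0.14399448]
 [0.50819605 0.14116603]
 [0.50102913 0.13921832]
 [0.49858627 0.13918732]
 [0.496177   0.13930785]
 [0.49370402 0.13909855]
 [0.48641735 0.14133593]
 [0.4815985  0.1439303 ]
 [0.47437155 0.15139943]
 [0.47198354 0.15346422]
 [0.46961053 0.1581631 ]]
biglid [0.607 0.181 0.029]
  circle ((0.6060096025466919, 0.18148332834243774), 0.042259056121110916) 0.032111118988003375 660
round [0.523 0.001 0.079]
  circle ((0.5253305435180664, 6.586895324289799e-05), 0.029831159859895706) 0.0812069246888048 405
green [0.431 0.255 0.022]
pink [0.397 0.145 0.032]
bottle [0.735 0.266 0.187]
bowl [ 0.749 -0.01   0.05 ]
mug [ 0.715 -0.29   0.004]
w0 [0.385 0.037 0.011]
w1 [ 0.361 -0.036  0.006]
spoon [0.481 0.423 0.006]
brace z hist (array([ 191, 2014, 2055, 1194,  362,   31,   29,   83,  107,  109,  204,
         93,    6]), array([-0.01 , -0.005,  0.   ,  0.005,  0.01 ,  0.015,  0.02 ,  0.025,
        0.03 ,  0.035,  0.04 ,  0.045,  0.05 ,  0.055]))
187 ((527.2227783203125, -135.5585479736328), (12.264369010925293, 128.60140991210938), 63.30357360839844) [ 0.52701745 -0.13485973  0.04268766]
224 ((490.3211975097656, -210.18222045898438), (13.036273956298828, 129.89306640625), 63.328956604003906) [ 0.48978048 -0.2099971   0.04191467]
all ((508.9493103027344, -173.23464965820312), (95.89065551757812, 129.89712524414062), 63.24003601074219)
board ((507.19415283203125, -177.3170166015625), (224.04122924804688, 238.25906372070312), 58.086673736572266)
```

View pics/crop1.png

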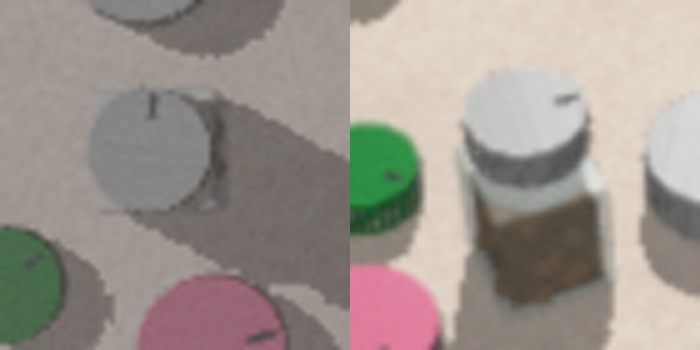

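The crop shows a square glass body with almonds under a grey lid. The lid's dash points almost along world +x, at (153,105) in the left half of the crop, so this is the jar. Circle radius 30 mm and top at 0.1186 m match the description. Next I get the jar yaw and brace pose from both cameras, and the first move.

```bash
cat >> h.py <<'E'
from scipy.spatial.transform import Rotation as Ro
def go(p,yaw,s=None):
    """shift (mm) and turn (deg) in tool axes to TCP p, pointing down, tool x at yaw deg"""
    s=s or ctrl.get_state(); A=Ro.from_rotvec(s["tool_rot"])
    y=np.radians(yaw); B=Ro.from_matrix(np.array([[np.cos(y),np.sin(y),0],[np.sin(y),-np.cos(y),0],[0,0,-1]]))
    print("t",s["time"],"pos",s["position"].round(4),"F",s["ft_force"].round(1),"shift",(A.inv().apply(np.array(p)-s["position"])*1000).round(1),"turn",np.degrees((A.inv()*B).as_rotvec()).round(1))
def square(c,yaw,z,h=.031,o=(0,0)):
    a=np.radians(yaw+45+90*np.arange(4)); return np.array([proj(c,(o[0]+h*2**.5*np.cos(t),o[1]+h*2**.5*np.sin(t),z)) for t in a])
E
python3 - <<'E'
from h import *
go((.53,-.33,.24),50)
im,W,c=grab("top"); ims,Ws,cs=grab("side")
for n,W_,c_,im_ in(("top",W,c,im),("side",Ws,cs,ims)):
    m=(np.abs(W_[...,2]-.1185)<.005)&(np.hypot(W_[...,0]-.497,W_[...,1]-.169)<.045); print(n,"lid",cv2.minEnclosingCircle(W_[m][:,:2].astype(np.float32)))
    k=(W_[...,2]>.037)&(W_[...,2]<.05)&(np.hypot(W_[...,0]-.509,W_[...,1]+.173)<.1)
    print("brace",cv2.minAreaRect(W_[k][:,:2].astype(np.float32)*1000))
o=[]
for y in(1,7,13):
  for I,C,(r0,c0) in((im,c,(192,245)),(ims,cs,(155,235))):
    a=cv2.resize(I[r0:r0+80,c0:c0+80],None,fx=4,fy=4,interpolation=cv2.INTER_CUBIC).copy()
    if 1:
      for z in(.0,.078):
        q=(square(C,y,z,o=(.4965,.169))-[c0,r0]+.5)*4
        cv2.polylines(a,[q.round().astype(int)],True,(255,0,0) if z else (0,0,255),1)
    o.append(a[20:300,20:280])
save("fit.png",np.vstack([np.hstack(o[0::2]),np.hstack(o[1::2])]))
E
```

```text
t 0.1 pos [ 0.225  -0.6092  0.1936] F [ 0.3 -0.1 -0. ] shift [ 382.9 -156.3  -46.2] turn [ -0.1  -0.  -29.7]
top lid ((0.4975500702857971, 0.16954471170902252), 0.030816437676548958)
brace ((508.56719970703125, -173.04736328125), (94.59829711914062, 129.52084350585938), 63.55080032348633)
side lid ((0.49767938256263733, 0.17063498497009277), 0.03202155977487564)
brace ((508.7377624511719, -171.25775146484375), (97.45046997070312, 129.51963806152344), 63.33188247680664)
```

View pics/fit.png

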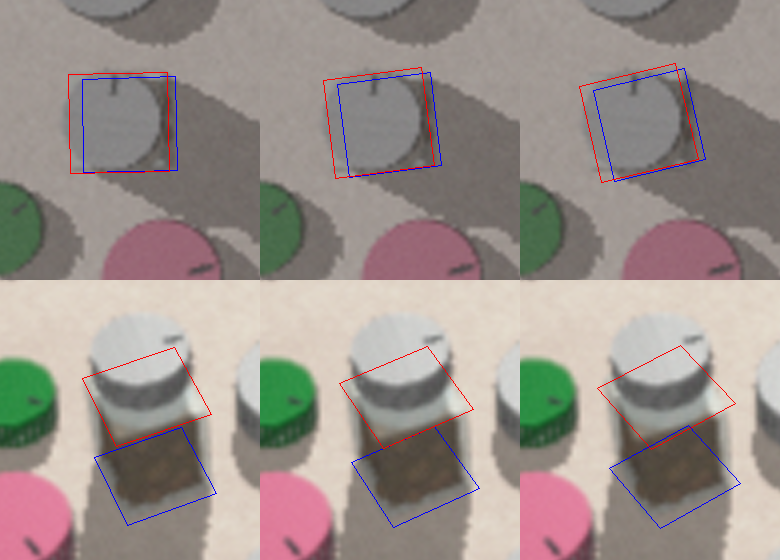

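Yaw about 1° fits best in both views (left column; the jar's corners match, 7° and 13° do not). The brace is at about (0.5087,-0.172) with its x axis at -26.6°, and its 130 mm length matches. Setting out.

```bash
python3 -m jog '[[[40,-16,-46,0,0,-3,87],[80,-32,-46,0,0,-6,87],[120,-48,-46,0,0,-9,87],[160,-64,-46,0,0,-12,87],[200,-80,-46,0,0,-15,87],[240,-96,-46,0,0,-18,87],[280,-112,-46,0,0,-21,87],[320,-128,-46,0,0,-24,87],[360,-146,-46,0,0,-27,87],[383,-156,-46,0,0,-30,87]]]'
python3 - <<'E'
from h import *
go((.497,.169,.18),90)
E
```

```text
time: 1.2
position: [0.5331, -0.3265, 0.2405]
tool_rot: [-2.838, -1.345, -0.003]
ft_force: [1.9, 0.6, 0.5]
grip_width: 0.998
grip_force: 0.0
t 1.2 pos [ 0.5331 -0.3265  0.2405] F [1.9 0.6 0.5] shift [ 360.5 -341.8   61.3] turn [  0.   -0.1 -39.3]
```

```bash
python3 -m jog '[[[30,-25,0,0,0,-4,87],[65,-60,0,0,0,-8,87],[105,-98,0,0,0,-12,87],[145,-136,0,0,0,-16,87],[185,-174,0,0,0,-20,87],[225,-212,0,0,0,-24,87],[265,-250,10,0,0,-28,87],[305,-288,25,0,0,-32,87],[340,-322,45,0,0,-36,87],[360,-342,61,0,0,-39,87]]]'
python3 -m jog '[[[0,0,0,0,0,0,87],[0,0,0,0,0,0,87]]]'
python3 - <<'E'
from h import *
go((.4975,.1695,.087),90)
E
```

```text
time: 2.2
position: [0.4993, 0.1492, 0.1872]
tool_rot: [2.231, 2.208, 0.002]
ft_force: [1.2, -0.5, -0.7]
grip_width: 0.998
grip_force: 0.0
time: 2.4
position: [0.4984, 0.1483, 0.1864]
tool_rot: [-2.233, -2.21, 0.002]
ft_force: [0.3, -0.7, 0.9]
grip_width: 1.0
grip_force: 0.0
t 2.4 pos [0.4984 0.1483 0.1864] F [ 0.3 -0.7  0.9] shift [21.3 -1.  99.3] turn [-0.1  0.1 -0.6]
```

```bash
python3 -m jog '[[[12,-1,10,0,0,0,87],[21,-1,20,0,0,0,87],[21,-1,35,0,0,0,87],[21,-1,50,0,0,0,87],[21,-1,65,0,0,0,87],[21,-1,80,0,0,0,87],[21,-1,92,0,0,0,87],[21,-1,98,0,0,0,87],[21,-1,99,0,0,0,87],[21,-1,99,0,0,0,87]]]'
python3 - <<'E'
from h import *
go((.4975,.1695,.087),90)
E
```

```text
time: 3.4
position: [0.4983, 0.1693, 0.088]
tool_rot: [2.235, 2.207, 0.0]
ft_force: [0.7, -0.2, -0.5]
grip_width: 1.002
grip_force: 0.0
t 3.4 pos [0.4983 0.1693 0.088 ] F [ 0.7 -0.2 -0.5] shift [ 0.2 -0.8  1. ] turn [ 0.  -0.  -0.7]
```

```bash
python3 -m jog '[[[0,-1,1,0,0,0,70],[0,-1,1,0,0,0,62],[0,-1,1,0,0,0,50],[0,-1,1,0,0,0,40],[0,-1,1,0,0,0,40],[0,-1,1,0,0,0,40],[0,-1,1,0,0,0,40],[0,-1,1,0,0,0,40]]]' 45
python3 -m jog '[[[0,0,-3,0,0,0,40],[0,0,-8,0,0,0,40],[0,0,-15,0,0,0,40],[0,0,-25,0,0,0,40],[0,0,-40,0,0,0,40],[0,0,-60,0,0,0,40],[0,0,-80,0,0,0,40],[0,0,-100,0,0,0,40],[0,0,-112,0,0,0,40],[0,0,-115,0,0,0,40]]]'
python3 - <<'E'
from h import *
go((.56,.0,.24),76)
E
```

```text
time: 4.2
position: [0.4976, 0.1692, 0.0871]
tool_rot: [2.235, 2.207, 0.001]
ft_force: [2.0, -0.8, 1.4]
grip_width: 0.675
grip_force: 45.0
time: 5.2
position: [0.4981, 0.1697, 0.204]
tool_rot: [2.234, 2.206, 0.004]
ft_force: [0.6, 0.9, -7.0]
grip_width: 0.672
grip_force: 45.0
t 5.2 pos [0.4981 0.1697 0.204 ] F [ 0.6  0.9 -7. ] shift [-168.9   64.1  -35.8] turn [ 0.2 -0.  13.3]
```

```bash
python3 -m jog '[[[-8,3,-8,0,0,1,40],[-25,10,-18,0,0,2,40],[-45,17,-25,0,0,4,40],[-66,25,-25,0,0,5,40],[-88,33,-25,0,0,7,40],[-110,42,-25,0,0,8,40],[-130,49,-25,0,0,10,40],[-150,57,-25,0,0,12,40],[-163,62,-25,0,0,13,40],[-169,64,-25,0,0,13,40]]]'
python3 - <<'E'
from h import *
go((.5087,-.172,.2),62)
E
```

```text
time: 6.2
position: [0.5594, -0.0029, 0.2265]
tool_rot: [-2.474, -1.936, 0.001]
ft_force: [-0.7, -0.6, -7.1]
grip_width: 0.676
grip_force: 45.0
t 6.2 pos [ 0.5594 -0.0029  0.2265] F [-0.7 -0.6 -7.1] shift [-176.3   -8.6   26.5] turn [-0.   0.  14.1]
```

```bash
python3 -m jog '[[[-8,0,0,0,0,1,40],[-25,-1,0,0,0,3,40],[-47,-2,0,0,0,5,40],[-70,-3,0,0,0,7,40],[-93,-4,0,0,0,9,40],[-116,-5,3,0,0,10,40],[-138,-6,8,0,0,12,40],[-158,-7,14,0,0,13,40],[-170,-8,22,0,0,14,40],[-176,-9,26,0,0,14,40]]]'
python3 -m jog '[[[0,0,0,0,0,0,40],[0,0,0,0,0,0,40],[0,0,0,0,0,0,40]]]'
python3 - <<'E'
from h import *
go((.5087,-.172,.16),62)
s=ctrl.get_state(); p=s["position"]; 
ims,Ws,cs=grab("side"); im,W,c=grab("top")
o=[]
zb=p[2]-.087
for y in(-32,-27,-22):
    u,v=proj(cs,(p[0],p[1],zb+.03)); r0,c0=int(v)-55,int(u)-50
    a=cv2.resize(ims[r0:r0+110,c0:c0+100],None,fx=2.6,fy=2.6,interpolation=cv2.INTER_CUBIC).copy()
    b=a.copy()
    for z in(0,.078):
        q=(square(cs,y,zb+z,o=p[:2])-[c0,r0]+.5)*2.6
        cv2.polylines(a,[q.round().astype(int)],True,(255,0,0) if z else (0,0,255),1)
    o.append(np.vstack([a,b]))
save("hand.png",np.hstack(o))
k=(W[...,2]>.037)&(W[...,2]<.05)&(np.hypot(W[...,0]-.509,W[...,1]+.173)<.1)
E
```

```text
time: 7.2
position: [0.5072, -0.171, 0.1993]
tool_rot: [-2.69, -1.62, 0.002]
ft_force: [-0.4, 0.6, -6.5]
grip_width: 0.668
grip_force: 45.0
time: 7.5
position: [0.5093, -0.1679, 0.2013]
tool_rot: [2.687, 1.628, 0.002]
ft_force: [-0.2, 0.2, -5.6]
grip_width: 0.669
grip_force: 45.0
t 7.5 pos [ 0.5093 -0.1679  0.2013] F [-0.2  0.2 -5.6] shift [-3.9  1.4 41.3] turn [ 0.  -0.   0.4]
```

View pics/hand.png

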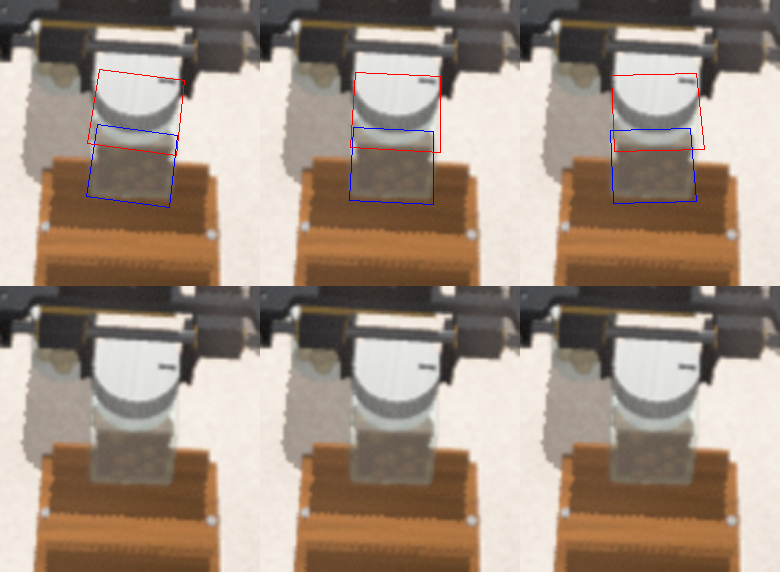

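In the picture the jar's lower edge, (613,482) to (693,486), runs parallel to the near rail's edge. The -27° wireframe fits, so the yaw is right. Lowering to just above the rails.

```bash
python3 -m jog '[[[-3,1,5,0,0,0,40],[-5,1,15,0,0,0,40],[-5,1,25,0,0,0,40],[-5,1,35,0,0,0,40],[-5,1,45,0,0,0,40],[-5,1,55,0,0,0,40],[-5,1,60,0,0,0,40],[-5,1,60,0,0,0,40],[-5,1,60,0,0,0,40]]]'
python3 - <<'E'
from h import *
go((.5087,-.173,.095),62)
im,W,c=grab("top"); ims,Ws,cs=grab("side")
a=cv2.resize(im[170:270,350:470],None,fx=3,fy=3,interpolation=cv2.INTER_CUBIC)
u,v=map(int,proj(cs,(.51,-.173,.05))); b=cv2.resize(ims[v-50:v+50,u-60:u+60],None,fx=3,fy=3,interpolation=cv2.INTER_CUBIC)
save("pre.png",np.hstack([a,b]))
E
```

```text
time: 8.5
position: [0.5072, -0.1744, 0.1411]
tool_rot: [2.689, 1.624, 0.0]
ft_force: [0.7, 0.2, -7.2]
grip_width: 0.673
grip_force: 45.0
t 8.5 pos [ 0.5072 -0.1744  0.1411] F [ 0.7  0.2 -7.2] shift [ 1.9  0.6 46.1] turn [0.  0.  0.3]
```

View pics/pre.png

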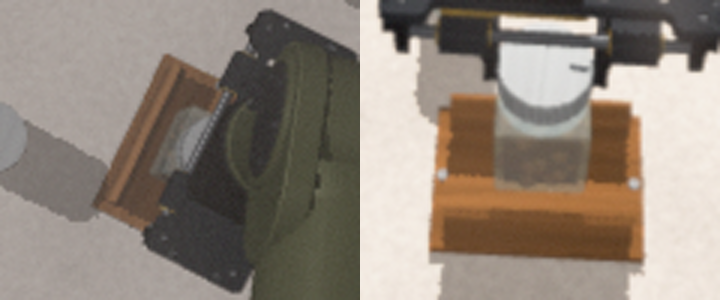

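The jar is over the gap, square to the rails: its body spans (495–590, 190) in the side half. It continues down with a small lateral correction.

```bash
python3 -m jog '[[[1,0,4,0,0,0,40],[2,0,8,0,0,0,40],[2,0,12,0,0,0,40],[2,0,16,0,0,0,40],[2,0,20,0,0,0,40],[2,0,24,0,0,0,40],[2,0,28,0,0,0,40],[2,0,31,0,0,0,40]]]'
python3 - <<'E'
from h import *
go((.5087,-.173,.095),62)
E
```

```text
time: 9.4
position: [0.5078, -0.1726, 0.1094]
tool_rot: [-2.689, -1.624, 0.0]
ft_force: [-0.3, 0.2, -6.4]
grip_width: 0.669
grip_force: 45.0
t 9.4 pos [ 0.5078 -0.1726  0.1094] F [-0.3  0.2 -6.4] shift [ 0.1  1.  14.4] turn [-0.   0.   0.3]
```

```bash
python3 -m jog '[[[0,0,4,0,0,0,40],[0,0,8,0,0,0,40],[0,0,11,0,0,0,40],[0,0,13,0,0,0,40],[0,0,14,0,0,0,40],[0,0,15,0,0,0,40],[0,0,15,0,0,0,40]]]'
python3 -c "
from h import *
go((.5087,-.173,.095),62)"
```

```text
time: 10.1
position: [0.5081, -0.1727, 0.0952]
tool_rot: [2.689, 1.624, 0.0]
ft_force: [0.2, -0.0, -4.8]
grip_width: 0.671
grip_force: 45.0
t 10.1 pos [ 0.5081 -0.1727  0.0952] F [ 0.2 -0.  -4.8] shift [0.  0.7 0.2] turn [0.  0.  0.3]
```

```bash
python3 -m jog '[[[0,0,0.5,0,0,0,40],[0,0,1,0,0,0,40],[0,0,1,0,0,0,40],[0,0,1,0,0,0,40],[0,0,1,0,0,0,40]]]' 55
python3 -c "
from h import *
go((.5087,-.173,.095),62);s=ctrl.get_state();print(s['torque'],s['joint_positions'].round(2))"
```

```text
time: 10.6
position: [0.5082, -0.1727, 0.0949]
tool_rot: [2.688, 1.624, 0.0]
ft_force: [-4.4, 0.8, 5.9]
grip_width: 0.668
grip_force: 55.0
t 10.6 pos [ 0.5082 -0.1727  0.0949] F [-4.4  0.8  5.9] shift [-0.   0.6 -0.1] turn [0.  0.  0.3]
[ 0.20844572  0.97406233 -0.00845317] [ 0.72  0.19 -0.49  1.84  0.1   1.13 -0.28]
```

```bash
python3 -m jog '[[[0,0,0,0,0,-4,40],[0,0,0,0,0,-8,40],[0,0,0,0,0,-12,40],[0,0,0,0,0,-16,40],[0,0,0,0,0,-20,40],[0,0,0,0,0,-24,40],[0,0,0,0,0,-28,40],[0,0,0,0,0,-32,40],[0,0,0,0,0,-36,40],[0,0,0,0,0,-40,40]]]' 60
python3 -c "
from h import *
go((.5087,-.173,.095),62);s=ctrl.get_state();print(s['torque'],s['joint_positions'].round(2))"
```

```text
time: 11.6
position: [0.5099, -0.173, 0.095]
tool_rot: [1.966, 2.445, 0.003]
ft_force: [0.7, -0.1, 1.5]
grip_width: 0.667
grip_force: 60.0
t 11.6 pos [ 0.5099 -0.173   0.095 ] F [ 0.7 -0.1  1.5] shift [ 0.2 -1.2  0. ] turn [ 0.3  0.  40.4]
[-0.02286543 -0.0392367  -0.17760259] [ 0.79  0.2  -0.56  1.84  0.11  1.13  0.4 ]
```

```bash
python3 -m jog '[[[0,0,0,0,0,-4,40],[0,0,0,0,0,-8,40],[0,0,0,0,0,-12,40],[0,0,0,0,0,-16,40],[0,0,0,0,0,-20,40],[0,0,0,0,0,-24,40],[0,0,0,0,0,-27,40],[0,0,0,0,0,-29,40],[0,0,0,0,0,-30,40],[0,0,0,0,0,-30,40]]]'
python3 - <<'E'
from h import *
go((.5087,-.173,.095),62);s=ctrl.get_state();print(s['torque'],s['joint_positions'].round(2))
ims,Ws,cs=grab("side")
u,v=map(int,proj(cs,(.51,-.173,.09))); b=cv2.resize(ims[v-45:v+45,u-60:u+60],None,fx=5,fy=5,interpolation=cv2.INTER_CUBIC)
save("turn.png",b)
E
```

```text
time: 12.6
position: [0.5113, -0.1732, 0.0969]
tool_rot: [1.267, 2.867, 0.001]
ft_force: [-1.0, 0.3, 10.4]
grip_width: 0.669
grip_force: 60.0
t 12.6 pos [ 0.5113 -0.1732  0.0969] F [-1.   0.3 10.4] shift [ 1.9 -1.8  1.9] turn [ 0.4  0.2 70.3]
[0.19261429 0.12557943 0.02166623] [ 0.83  0.2  -0.61  1.84  0.13  1.14  0.91]
```

View pics/turn.png

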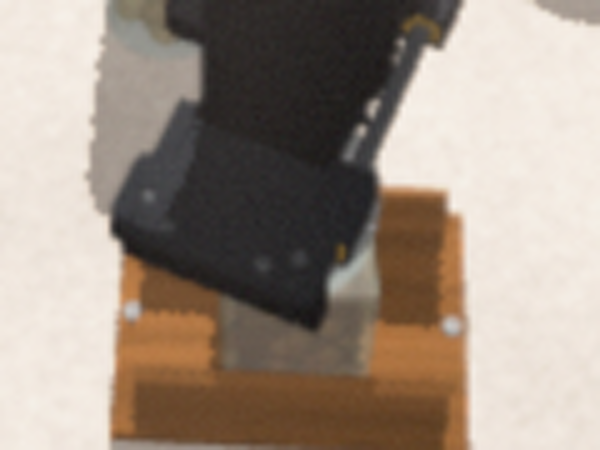

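The arm hides the lid, but the jar body, (220–375, 370), still stands square in the brace. Upward force has risen to 10 N, the tool has risen 2 mm and the torque is near zero, so the threads seem to have let go. I add a few degrees of margin and raise a little.

```bash
python3 -m jog '[[[0,0,0,0,0,-2,40],[0,0,0,0,0,-4,40],[0,0,-1,0,0,-4,40],[0,0,-2,0,0,-4,40],[0,0,-3,0,0,-4,40],[0,0,-4,0,0,-4,40],[0,0,-5,0,0,-4,40],[0,0,-6,0,0,-4,40],[0,0,-6,0,0,-4,40]]]'
python3 -c "
from h import *
go((.5087,-.173,.095),62);s=ctrl.get_state();print(s['torque'])"
```

```text
time: 13.55
position: [0.5077, -0.1724, 0.0995]
tool_rot: [-1.17, -2.915, -0.0]
ft_force: [1.1, 1.1, -1.2]
grip_width: 0.666
grip_force: 60.0
t 13.55 pos [ 0.5077 -0.1724  0.0995] F [ 1.1  1.1 -1.2] shift [-1.1  0.3  4.5] turn [-0.  -0.  74.3]
[ 0.05987472 -0.41325765 -0.01052315]
```

The force is -1.2 N, so only the lid hangs on the tool. Raising to 2 cm above the mouth.

```bash
python3 -m jog '[[[0,0,-2,0,0,0,40],[0,0,-5,0,0,0,40],[0,0,-9,0,0,0,40],[0,0,-14,0,0,0,40],[0,0,-19,0,0,0,40],[0,0,-24,0,0,0,40],[0,0,-28,0,0,0,40],[0,0,-30,0,0,0,40],[0,0,-30,0,0,0,40],[0,0,-30,0,0,0,40]]]'
python3 -m jog '[[[0,0,0,0,0,0,40],[0,0,0,0,0,0,40],[0,0,0,0,0,0,40],[0,0,0,0,0,0,40],[0,0,0,0,0,0,40]]]'
python3 - <<'E'
from h import *
go((.5087,-.173,.130),62)
ims,Ws,cs=grab("side")
u,v=map(int,proj(cs,(.51,-.173,.09))); b=cv2.resize(ims[v-45:v+45,u-60:u+60],None,fx=5,fy=5,interpolation=cv2.INTER_CUBIC)
save("end.png",b)
E
```

```text
time: 14.55
position: [0.5078, -0.1726, 0.1297]
tool_rot: [-1.17, -2.915, 0.0]
ft_force: [0.3, 0.3, -0.9]
grip_width: 0.666
grip_force: 60.0
time: 15.05
position: [0.5079, -0.1726, 0.1298]
tool_rot: [-1.17, -2.916, 0.0]
ft_force: [0.4, 0.2, -0.4]
grip_width: 0.665
grip_force: 60.0
t 15.05 pos [ 0.5079 -0.1726  0.1298] F [ 0.4  0.2 -0.4] shift [-0.9  0.2 -0.2] turn [-0.   0.  74.3]
```

View pics/end.png

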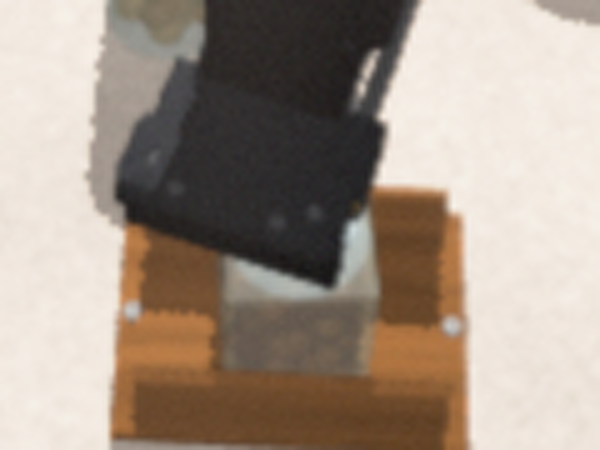

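The jar stands in the brace where it was, with its lower edge still at (220–375, 370). The lid is held above it with 60 N and no jar weight on the tool.

```bash
python3 -c "
from bench import ctrl
print(ctrl.close_job())"
```

```text
the job is handed in; nothing more can be done
None
```

I handed the job in at about 15 s (no verdict was shown): the jar stands in the brace, and its lid, turned about 74° anticlockwise until it came free, is held level about 2 cm above the mouth.

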